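Hold the draught screen's self-closing gate wide

TASK

I am about to slide a full mixing tub onto the scale and need the draught screen's gate kept open for me. First squeeze the safety catch on the screen's front rail, then squeeze the gate's own handle catch, swing the gate out past the click of its detent until it stands wide open, nearly square to where it was closed, and keep hold of it: finish while holding the gate there, because it springs back when let go. Leave the tub and the hardener bottle where they stand.

Things in the scene. Friction and masses are not known exactly. Their poses are not given: they have to be found in the camera images.
- screen: The draught screen, fixed: open-topped pen of clear panels in aluminium frames, 232 x 250 mm, rails 140 mm high, a flat scale 19 mm high inside. Origin on the table under the gate's hinge. x: along the closed gate from free end to hinge (away from robot); y: into the pen; z up. The gate is its -y side; the front rail (x = -208 mm, along y) faces the robot.
- safety_grip (a point): Safety catch on the front rail: two upright black plates 6 mm thick, 20 wide, 55 tall, 50 mm over outer faces, squeezed along screen x to 36. Outer plate (-x) is fixed; inner one slides 14 mm to it. The point is midway between the outer faces when fully squeezed: 18 mm from the fixed one's, 32 from the other's as found; 20 mm under the plates' tops, 35 over the rail. Axes as the screen.
- safety_nose (a point): Nose of the safety catch, at its top: end of a steel bar that lies on the rail (up to 8 mm above it), runs from the sliding plate over the latch post and hooks in front of the gate's free end. Moves 14 mm to -x with the catch. Axes as the screen.
- handle_grip (a point): Handle catch on the gate's top rail, moves with it: two upright black plates 6 mm thick, 30 wide, 55 tall, 50 mm over outer faces, squeezed along the gate (x) to 36. The plate to the hinge (+x) is fixed; the other slides 14 mm to it. Point midway between the outer faces when squeezed: 18 mm from the fixed one's, 32 from the other's as found; 133 mm from the hinge, 20 under the tops, 35 over the rail.
- hinge (a point): Point on the gate's vertical hinge axis at the top of the rail, 140 mm above the table. The hinge is at the gate's end far from the robot; the gate is 195 mm long from here to its free end and 16 mm thick. Axes fixed to the screen, as the screen's.
- safety (a joint): Safety catch, m: about 0 as found (nose in front of the gate), 0.014 fully squeezed; above 0.009 the nose is clear of the gate. It moves with about 5 N and stays where it is left.
- latch (a joint): Handle catch, m: 0 released (bolt in the post), 0.014 fully squeezed; above 0.009 the bolt is clear of the post. A spring resists with 4 to 9 N and returns it when let go.
- gate (a joint): Gate angle, rad: 0 closed, grows as it swings out, away from the scale, counter-clockwise from above; stop at 1.4. Detent: a sprung brass ball on a foot plate, met near 0.47, passed by 0.75, taking up to about 8 N at the handle (2 N before it). Beyond it a closing spring pulls back with 2.5 to 4 N at the handle; let go, the gate springs back to nearly shut.
- tub_mid (a point): Centre of the empty clear mixing tub, 96 mm across and 100 mm tall, loose on the table (bystander).
- hardener_mid (a point): Centre of the white hardener bottle, 64 mm across, 150 mm tall, loose on the table (bystander); the point is 75 mm above its foot.

How it is judged:
By the outcome, as a careful person would: the job done as asked, in the order asked, and still so for the second after the job is handed in, while the arm keeps its last pose, push and grip.
It also fails if it takes over 45 s, if anything falls off the work surface, if the arm or the gripper's body presses on something with over 40 N, if the wrist force passes 120 N, or if a joint passes its speed limit or range.

ROBOT

A 7-joint arm with a two-finger parallel gripper is mounted at the origin on the work surface. World frame = base frame: x ahead of the robot, y to its left, z up, the work surface at z = 0. Lengths are in m, angles in rad, forces in N, time in s.
With the tool pointing down it reaches from about 0.425 to 0.875 m from the base axis. Payload 4.7 kg.
Tool frame: the origin (TCP) lies between the finger pads; the fingertips stand 11 mm ahead of it and the grasp point (between the pads) lies 8 mm behind it; z points along the fingers, y is the direction in which the jaws open and shut (so a half turn about z gives the same grasp; the last joint's range is limited). The gripper opens to 87 mm and grips with 3 to 60 N. Pads are 19 mm wide; open, the fingers measure 117 mm over their backs; the gripper's body (75 mm by 190 mm) begins 51 mm behind the grasp point.
Start: joints at [1.329, 0.321, -0.07, 1.45, 0.023, 1.371, -0.057], TCP at [0.164, -0.629, 0.234] pointing down, gripper open.
Joint ranges: [-2.86, 2.86], [-0.3, 2.09], [-1.38, 1.24], [0.06, 2.45], [-1.56, 4.7], [0.09, 2.05], [-2.69, 2.69]. Speed limits (rad/s): [2.57, 2.57, 3.14, 3.14, 3.14, 3.14, 3.14].

INTERFACE

Orientations are given as a rotation vector (axis times angle).
In Python, from bench import ctrl gives the robot as it stands.
- The arm moves only by the tool servo_tool, never from a script. Its argument "series" is a list of rows, each an object with "travel": the shift along the tool's x, y, z in m, a list of three; "angular": the turn, a rotation vector about the tool's x, y, z in rad, a list of three. A call has 1 to 5 rows; each row shifts and turns the commanded pose from where the row before left it, along the tool's axes as they then stand; what a row does not reach is not made up. A row lasts 1/10 s, in which the tool goes at most 50 mm and 8.59 degrees, less where a joint would pass 70% of its speed; a pose out of reach is approached as far as the arm can. A call with a gripper value outside its range is refused whole. "claw" is the finger opening in m, from 0 to 0.087, set as the call begins (left out, the last holds). The fingers move at their own pace and stop on an object; "squeeze" is the grip in N (left out, the last holds). Time passes only in rows, so rows that do not move let the fingers close. It gives the time, the measured TCP pose, the force and the opening at its end, in the units of the state.
- ctrl.get_state(): the state, without advancing time (a new reading comes with each control period).
- ctrl.get_image(name): name is "scene" or "top" or "wrist"; returns the picture (480x640x3 uint8, red, green, blue); there is no depth.
- ctrl.calibration(name): a dict with "fx", "fy", "cx", "cy" (pixels), "rvec" (rotation vector, rad) and "tvec" (3), from world to camera coordinates, as OpenCV has them. Camera axes: x right, y down, z forward; pixel columns grow to the right and rows downward; lengths in m; the calibration is good to about 2 mm. The wrist camera is an equidistant fisheye: a pixel r from the principal point sees the ray r / f radians off the axis. A picture is of the moment at which its call begins: read the wrist's pose just before it. calibration takes no time and is no camera call; for the wrist camera it gives the pose at the moment of the call.
- ctrl.close_job(): hands the job in, once; it reports no verdict.
The state is a dict: "time": time; "joint_positions": joint angles; "qd": joint speeds; "joint_torque": joint torques, N m; "position": TCP position; "tool_rot": TCP orientation; "ft_force": force on the tool from outside, world axes, zero at the start; "torque": the same for the moment, N m; "grip_width": opening from 0.0 (shut) to 1.0 (fully open).
Only numpy, scipy, OpenCV 4.12 (cv2) and the standard library are available. Lean on these libraries where they do the work, as an engineer would, in place of code of your own. Each camera call takes 0.05 s, during which the arm holds its last target.

## Working session

There is one attempt and no reset: what is moved stays moved. The work goes in short steps, Python scripts to look and compute and a tool call to move; the robot and the scene stay as the last step left them, time stands still between calls to the robot, and variables do not carry over. Pictures are saved under pics/ and viewed, and the job is handed in when it is done.

Besides the shell and the picture viewer there is one more tool, called as name([rows], argument=value, ...), one row to a line, values as JSON. servo_tool: Moves the arm, as the interface text tells. Its arguments: {"type":"object","properties":{"series":{"type":"array","items":{"type":"object","properties":{"travel":{"type":"array","items":{"type":"number"}},"angular":{"type":"array","items":{"type":"number"}}}}},"claw":{"type":"number"},"squeeze":{"type":"number"}},"required":["series"]}

```bash
ls; mkdir -p pics
python3 - <<'E'
from bench import ctrl
import cv2
print(ctrl.get_state())
for n in ["scene","top","wrist"]:
    print(n,ctrl.calibration(n))
    cv2.imwrite(f"pics/{n}0.png",ctrl.get_image(n)[:,:,::-1])
E
```

```text
pics
{'time': 0.0, 'joint_positions': array([ 1.32908419,  0.32183538, -0.07006354,  1.45168556,  0.02264099,
        1.37081086, -0.05689865]), 'qd': array([ 0.00043466,  0.00034899,  0.00061309,  0.00030436, -0.00286792,
       -0.00013314, -0.00133496]), 'joint_torque': array([ 9.50255926e-04, -4.91294074e+01, -4.03361712e-01, -3.12526882e+01,
       -6.37930096e-02,  4.37905372e-02,  1.61596613e-04]), 'position': array([ 0.16425846, -0.62834221,  0.23244801]), 'tool_rot': array([-3.11402823e+00, -4.00521516e-01,  6.18029485e-04]), 'ft_force': array([0.73846786, 0.02732308, 0.12398916]), 'torque': array([-0.02993676,  0.02116083, -0.00885282]), 'grip_width': 0.9974113331113278}
scene {'fx': 587.1556813029601, 'fy': 587.1556813029601, 'cx': 326.16587571516635, 'cy': 232.73991630196676, 'rvec': array([ 2.23914431,  1.06783834, -0.4084612 ]), 'tvec': array([-0.36468976, -0.27191015,  1.44261899])}
top {'fx': 496.0216566536926, 'fy': 496.0216566536926, 'cx': 321.35426444459625, 'cy': 246.89121613110893, 'rvec': array([ 2.19120439, -2.18669601,  0.1112689 ]), 'tvec': array([-0.04728493,  0.62282392,  0.90426775])}
wrist {'fx': 371.64829954431775, 'fy': 371.64829954431775, 'cx': 318.0187171015655, 'cy': 242.85183001157625, 'rvec': array([-2.32764092,  1.79516119,  0.22488925]), 'tvec': array([-0.65018448, -0.03001131,  0.38747005])}
```

View pics/scene0.png

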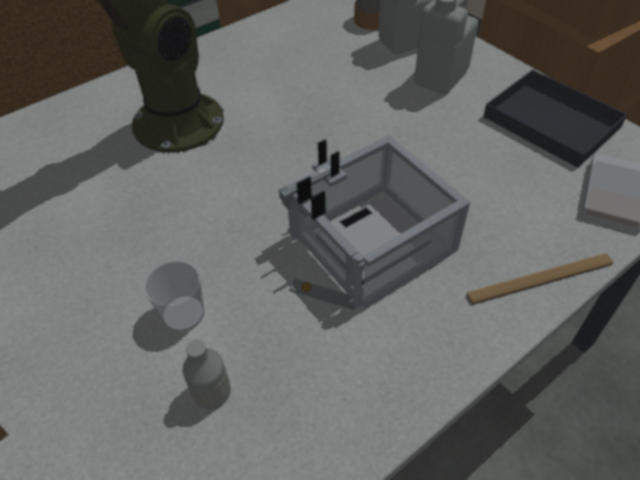

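View pics/top0.png

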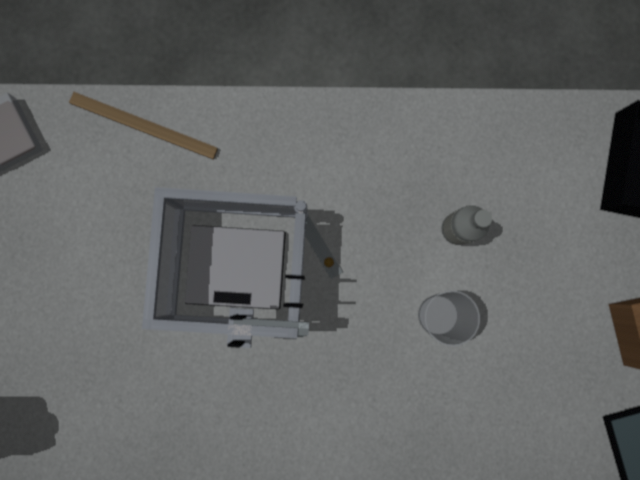

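View pics/wrist0.png

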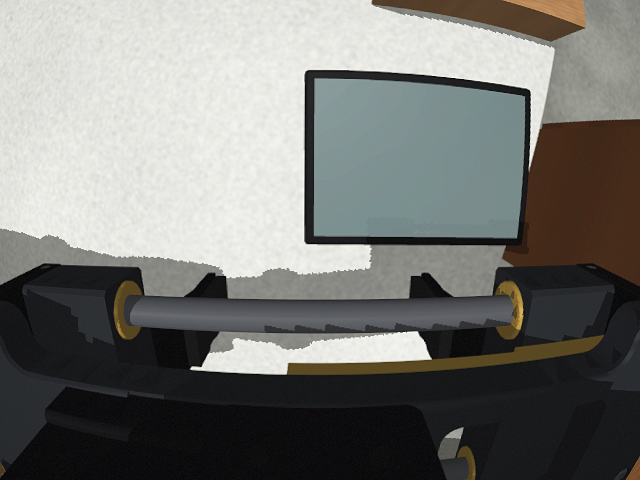

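The scene view shows the pen at about (375,215), with black plate pairs at (328,158) for the safety catch and (311,198) for the handle. The top view shows handle plates at (294,277) and (292,305), safety plates at (240,318) and (240,343), and the tub and bottle to the right, on the -y side. I'll zoom in next.

Run:
```python
import cv2
a=cv2.imread("pics/top0.png")[180:360,140:370]
cv2.imwrite("pics/topz.png",cv2.resize(cv2.convertScaleAbs(a,alpha=1.5),None,fx=3.3,fy=3.3,interpolation=cv2.INTER_CUBIC))
a=cv2.imread("pics/scene0.png")[120:320,260:480]
cv2.imwrite("pics/scenez.png",cv2.resize(cv2.convertScaleAbs(a,alpha=1.5),None,fx=3,fy=3,interpolation=cv2.INTER_CUBIC))
```

```text
(no output)
```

View pics/topz.png

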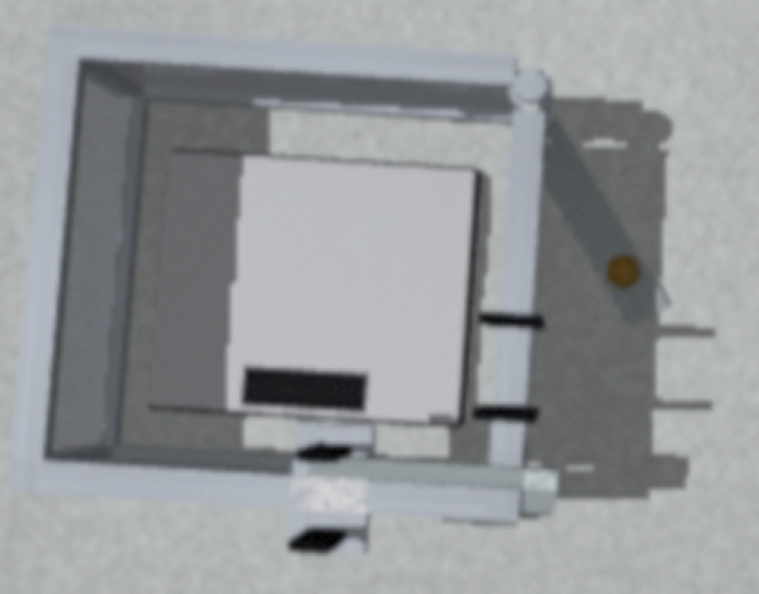

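View pics/scenez.png

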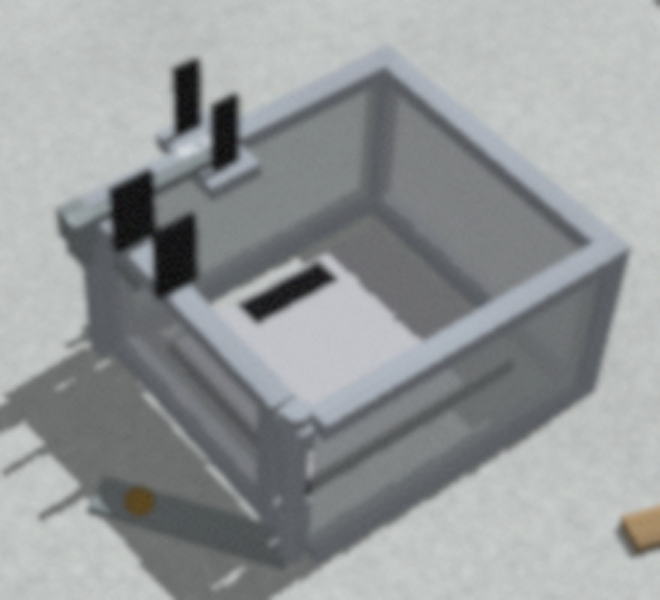

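```bash
cat > h.py <<'E'
import numpy as np,cv2,pickle
from bench import ctrl
def cast(cal,uv,z):
    R,_=cv2.Rodrigues(cal['rvec']);t=cal['tvec']
    C=-R.T@t
    d=R.T@np.array([(uv[0]-cal['cx'])/cal['fx'],(uv[1]-cal['cy'])/cal['fy'],1.])
    return C+d*(z-C[2])/d[2]
def proj(cal,P):
    R,_=cv2.Rodrigues(cal['rvec']);p=R@np.asarray(P,float)+cal['tvec']
    return np.array([cal['fx']*p[0]/p[2]+cal['cx'],cal['fy']*p[1]/p[2]+cal['cy']])
E
python3 - <<'E'
from h import *
c=ctrl.calibration('top');R,_=cv2.Rodrigues(c['rvec']);print('C',-R.T@c['tvec'])
f=lambda u,v:(u/3.3+140,v/3.3+180)
for n,p,z in [('hinge',(531,88),.14),('BL',(50,28),.14),('FL',(10,490),.14),('BR',(516,58),.14),('FR',(519,523),.14),
 ('h1L',(480,318),.195),('h1R',(543,322),.195),('h2L',(476,412),.195),('h2R',(538,414),.195)]:
    print(n,cast(c,f(*p),z).round(4))
for n in ['top','scene']:
    im=cv2.imread(f'pics/{n}0.png');m=(im.max(2)<25).astype(np.uint8)
    k,l,s,ce=cv2.connectedComponentsWithStats(m)
    for i in range(1,k):
        if s[i,4]>15: print(n,s[i],ce[i])
E
```

```text
C [ 0.54681785 -0.02775882  0.95292464]
hinge [ 0.6802 -0.0098  0.14  ]
BL [0.7094 0.2306 0.14  ]
FL [0.4808 0.2435 0.14  ]
BR [ 0.6954 -0.0022  0.14  ]
FR [ 0.4647 -0.005   0.14  ]
h1L [0.5638 0.012  0.195 ]
h1R [ 0.562  -0.0171  0.195 ]
h2L [0.5207 0.0135 0.195 ]
h2R [ 0.5198 -0.015   0.195 ]
top [ 601  101   39  116 3303] [624.04056918 164.15924917]
top [286 276  18   3  26] [294.73076923 276.73076923]
top [215 293  34  10 277] [231.51624549 297.54512635]
top [284 304  18   3  41] [293.58536585 304.73170732]
top [231 316  14   3  34] [237.85294118 316.94117647]
top [229 341  15   5  57] [236.12280702 343.0877193 ]
top [604 407  36  73 536] [617.9141791  437.12686567]
scene [158  18  33  43 873] [173.78808706  39.87972509]
scene [146 101  53  16 162] [170.14197531 111.42592593]
scene [319 142   6  21 102] [321.85294118 151.78431373]
scene [332 154   6  21 113] [334.52212389 164.07079646]
scene [298 179  26  39 448] [310.89508929 197.65848214]
scene [343 210  25  15 100] [355.34 217.22]
```

Run:
```python
from h import *
c=ctrl.calibration('top');s=ctrl.calibration('scene')
f=lambda u,v:(u/3.3+140,v/3.3+180)
g=lambda u,v:(u/3+260,v/3+120)
yaw=-.058;H=np.array([.680,-.0095]);X=np.array([np.cos(yaw),np.sin(yaw)]);Y=np.array([-X[1],X[0]])
def S(P): d=P[:2]-H; return np.round([d@X*1e3,d@Y*1e3],1)
for n,p,cal in [('outer top a',f(290,551),c),('outer top b',f(330,552),c),('inner top a',f(298,460),c),('inner top b',f(335,460),c),
 ('sc outer a',g(172,68),s),('sc outer b',g(198,60),s),('sc inner a',g(212,102),s),('sc inner b',g(238,95),s),
 ('sc h2 a',g(112,190),s),('sc h2 b',g(151,173),s),('sc h1 a',g(156,232),s),('sc h1 b',g(194,215),s)]:
    P=cast(cal,p,.195);print(n,P.round(4),S(P))
for n,p in [('tub rim',(463,317)),]: print(n,cast(c,p,.1))
for n,p in [('bottle top',(483,217)),]: print(n,cast(c,p,.15))
for n,p in [('tub foot',(437,315)),]: print(n,cast(c,p,.0))
print('ball',cast(c,(328.5,262),.01),S(cast(c,(328.5,262),.01)))
```

```text
outer top a [0.4577 0.0977 0.195 ] [-228.1   94.1]
outer top b [0.4573 0.0795 0.195 ] [-227.5   75.9]
inner top a [0.4988 0.0947 0.195 ] [-186.9   93.5]
inner top b [0.4988 0.0778 0.195 ] [-185.9   76.7]
sc outer a [0.4586 0.0817 0.195 ] [-226.4   78.2]
sc outer b [0.463  0.0988 0.195 ] [-223.    95.6]
sc inner a [0.4986 0.0812 0.195 ] [-186.3   80. ]
sc inner b [0.5038 0.0974 0.195 ] [-182.1   96.5]
sc h2 a [ 0.5205 -0.0113  0.195 ] [-159.2  -11.1]
sc h2 b [0.5237 0.0148 0.195 ] [-157.4   15.2]
sc h1 a [ 0.5634 -0.0123  0.195 ] [-116.3   -9.6]
sc h1 b [0.5666 0.0128 0.195 ] [-114.5   15.7]
tub rim [ 0.49686679 -0.28773265  0.1       ]
bottle top [ 0.66278449 -0.30917411  0.15      ]
tub foot [ 0.49480515 -0.26821041  0.        ]
ball [ 0.59541422 -0.05995726  0.01      ] [-81.5 -55.3]
```

```bash
cat > plan.py <<'E'
from h import *
import sys,json
from scipy.spatial.transform import Rotation as Ro
def down(jaw): # tool z down, tool y at world angle jaw
    y=np.array([np.cos(jaw),np.sin(jaw),0]);z=np.array([0,0,-1.]);x=np.cross(y,z)
    return Ro.from_matrix(np.c_[x,y,z])
def show():
    s=ctrl.get_state();R=Ro.from_rotvec(s['tool_rot']);y=R.as_matrix()[:,1];z=R.as_matrix()[:,2]
    print('t',round(s['time'],2),'p',s['position'].round(4),'jaw',round(np.arctan2(y[1],y[0]),4),'z',z.round(3),'F',s['ft_force'].round(1),'w',round(s['grip_width']*87,1),'q',s['joint_positions'].round(2))
    return s,R
def rows(p,R,wps):
    "wps: (x,y,z,jaw) list; from pose p,R"
    for w in wps:
        Rt=down(w[3]); d=R.inv().apply(np.array(w[:3])-p).round(4); a=(R.inv()*Rt).as_rotvec().round(3)
        print(json.dumps({"travel":d.tolist(),"angular":a.tolist()}))
        p=p+R.apply(d);R=R*Ro.from_rotvec(a)
    return p,R
def lin(a,b,n): a=np.array(a);b=np.array(b);return [a+(b-a)*i/n for i in range(1,n+1)]
E
python3 - <<'E'
from plan import *
s,R=show();p=s['position']
w=[[.164,-.628,.232,-1.315],[.36,-.49,.25,-.65],[.5,-.28,.25,-.058],[.52,-.05,.25,-.058],[.4754,.0881,.25,-.058]]
for i in range(4):
    print();p,R=rows(p,R,lin(w[i],w[i+1],5))
E
```

```text
t 0.15 p [ 0.1643 -0.6285  0.2327] jaw -1.315 z [-0.     0.001 -1.   ] F [-0.1 -0.2 -1. ] w 87.0 q [ 1.33  0.32 -0.07  1.45  0.02  1.37 -0.06]

{"travel": [0.0447, -0.0173, -0.0029], "angular": [-0.001, -0.0, -0.133]}
{"travel": [0.0468, -0.0107, -0.0035], "angular": [-0.0, -0.0, -0.133]}
{"travel": [0.0477, -0.0044, -0.0036], "angular": [-0.0, -0.0, -0.133]}
{"travel": [0.0479, 0.002, -0.0036], "angular": [-0.0, -0.0, -0.133]}
{"travel": [0.0472, 0.0083, -0.0036], "angular": [-0.0, -0.0, -0.133]}

{"travel": [0.0504, -0.0031, -0.0], "angular": [-0.0, -0.0, -0.118]}
{"travel": [0.0504, 0.0028, 0.0], "angular": [-0.0, -0.0, -0.119]}
{"travel": [0.0497, 0.0088, 0.0], "angular": [-0.0, -0.0, -0.118]}
{"travel": [0.0483, 0.0146, 0.0], "angular": [-0.0, -0.0, -0.119]}
{"travel": [0.0463, 0.0202, 0.0001], "angular": [-0.0, -0.0, -0.118]}

{"travel": [0.0461, 0.0013, -0.0], "angular": [-0.0, -0.0, 0.0]}
{"travel": [0.0462, 0.0014, -0.0], "angular": [-0.0, -0.0, 0.0]}
{"travel": [0.0461, 0.0013, 0.0], "angular": [-0.0, -0.0, 0.0]}
{"travel": [0.0462, 0.0013, 0.0], "angular": [-0.0, -0.0, 0.0]}
{"travel": [0.0462, 0.0013, 0.0001], "angular": [-0.0, -0.0, 0.0]}

{"travel": [0.027, -0.0105, -0.0], "angular": [-0.0, -0.0, 0.0]}
{"travel": [0.0271, -0.0105, -0.0], "angular": [-0.0, -0.0, 0.0]}
{"travel": [0.027, -0.0105, -0.0], "angular": [-0.0, -0.0, 0.0]}
{"travel": [0.0271, -0.0105, 0.0], "angular": [-0.0, -0.0, 0.0]}
{"travel": [0.027, -0.0105, 0.0], "angular": [-0.0, -0.0, 0.0]}
```

servo_tool([
  {"travel": [0.044,-0.017,-0.004],"angular": [0,0,-0.133]},
  {"travel": [0.046,-0.011,-0.004],"angular": [0,0,-0.133]},
  {"travel": [0.047,-0.004,-0.004],"angular": [0,0,-0.133]},
  {"travel": [0.047,0.002,-0.004],"angular": [0,0,-0.133]},
  {"travel": [0.047,0.008,-0.004],"angular": [0,0,-0.133]},
], claw=0.087)

```text
time: 0.65
position: [0.3583, -0.4907, 0.2535]
tool_rot: [-2.811, -1.403, 0.0]
ft_force: [-0.1, -2.0, -1.0]
grip_width: 0.999
```

servo_tool([
  {"travel": [0.048,-0.003,0],"angular": [0,0,-0.118]},
  {"travel": [0.048,0.003,0],"angular": [0,0,-0.119]},
  {"travel": [0.048,0.009,0],"angular": [0,0,-0.118]},
  {"travel": [0.047,0.014,0],"angular": [0,0,-0.119]},
  {"travel": [0.045,0.02,0],"angular": [0,0,-0.118]},
])

```text
time: 1.15
position: [0.4935, -0.2884, 0.2534]
tool_rot: [2.28, 2.161, -0.001]
ft_force: [1.6, -0.7, -0.7]
grip_width: 0.999
```

servo_tool([
  {"travel": [0.046,0.001,0],"angular": [0,0,0]},
  {"travel": [0.046,0.001,0],"angular": [0,0,0]},
  {"travel": [0.046,0.001,0],"angular": [0,0,0]},
  {"travel": [0.046,0.001,0],"angular": [0,0,0]},
  {"travel": [0.046,0.001,0],"angular": [0,0,0]},
])

```text
time: 1.65
position: [0.5109, -0.059, 0.2534]
tool_rot: [2.285, 2.156, -0.001]
ft_force: [0.4, 0.2, 0.3]
grip_width: 0.998
```

Run:
```python
from plan import *
s,R=show();p=s['position']
rows(p,R,lin([*p,-.058],[.4754,.0881,.235,-.058],5))
```

```text
t 1.65 p [ 0.5109 -0.059   0.2534] jaw -0.0582 z [-0.    -0.001 -1.   ] F [0.4 0.2 0.3] w 86.8 q [ 0.71  0.06 -0.67  1.73  0.04  1.36 -0.02]
{"travel": [0.029, -0.0088, 0.0037], "angular": [-0.0, 0.001, -0.0]}
{"travel": [0.0289, -0.0088, 0.0037], "angular": [-0.0, -0.0, -0.0]}
{"travel": [0.029, -0.0088, 0.0037], "angular": [-0.0, -0.0, -0.0]}
{"travel": [0.0289, -0.0088, 0.0037], "angular": [-0.0, -0.0, -0.0]}
{"travel": [0.029, -0.0088, 0.0036], "angular": [-0.0, -0.0, -0.0]}
```

servo_tool([
  {"travel": [0.029,-0.009,0.003],"angular": [0,0,0]},
  {"travel": [0.029,-0.009,0.004],"angular": [0,0,0]},
  {"travel": [0.029,-0.009,0.004],"angular": [0,0,0]},
  {"travel": [0.029,-0.009,0.004],"angular": [0,0,0]},
  {"travel": [0.029,-0.008,0.003],"angular": [0,0,0]},
])

```text
time: 2.15
position: [0.4749, 0.0876, 0.2351]
tool_rot: [2.285, 2.156, -0.001]
ft_force: [0.1, -0.3, 0.5]
grip_width: 0.999
```

Run:
```python
from plan import *
s,R=show();p=s['position']
rows(p,R,lin([*p,-.058],[.4754,.0881,.167,-.058],5))
c=ctrl.calibration('wrist');im=ctrl.get_image('wrist');cv2.imwrite('pics/w1.png',im[:,:,::-1])
pickle.dump(c,open('w1.pkl','wb'))
Rw,_=cv2.Rodrigues(c['rvec'])
H=np.array([.680,-.0095]);yaw=-.058;X=np.array([np.cos(yaw),np.sin(yaw)]);Y=np.array([-X[1],X[0]])
for n,x,y in [('fixed outer top',-228,85.5),('inner outer top',-178,85.5)]:
    P=np.append(H+x/1e3*X+y/1e3*Y,.195)
    d=Rw@P+c['tvec'];th=np.arctan2(np.hypot(d[0],d[1]),d[2]);k=c['fx']*th/np.hypot(d[0],d[1])
    print(n,c['cx']+k*d[0],c['cy']+k*d[1])
```

```text
t 2.15 p [0.4749 0.0876 0.2351] jaw -0.058 z [-0.    -0.001 -1.   ] F [ 0.1 -0.3  0.5] w 86.9 q [ 0.58 -0.01 -0.8   1.82 -0.01  1.33 -0.28]
{"travel": [0.0001, 0.0001, 0.0136], "angular": [-0.0, 0.001, 0.0]}
{"travel": [0.0001, 0.0001, 0.0137], "angular": [-0.0, -0.0, 0.0]}
{"travel": [0.0001, 0.0001, 0.0136], "angular": [-0.0, -0.0, 0.0]}
{"travel": [0.0001, 0.0001, 0.0136], "angular": [-0.0, -0.0, 0.0]}
{"travel": [0.0001, 0.0001, 0.0136], "angular": [-0.0, -0.0, 0.0]}
fixed outer top 285.0692049524248 273.51260536495977
inner outer top 377.5349673723259 273.4059683349586
```

View pics/w1.png

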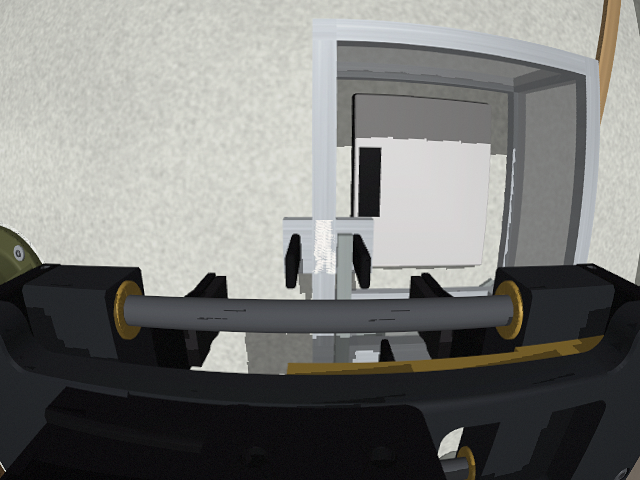

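Run:
```python
import cv2
a=cv2.imread("pics/w1.png")[205:375,250:440]
cv2.imwrite("pics/w1z.png",cv2.resize(cv2.convertScaleAbs(a,alpha=1.6,beta=15),None,fx=4,fy=3.5,interpolation=cv2.INTER_CUBIC))
```

```text
(no output)
```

View pics/w1z.png

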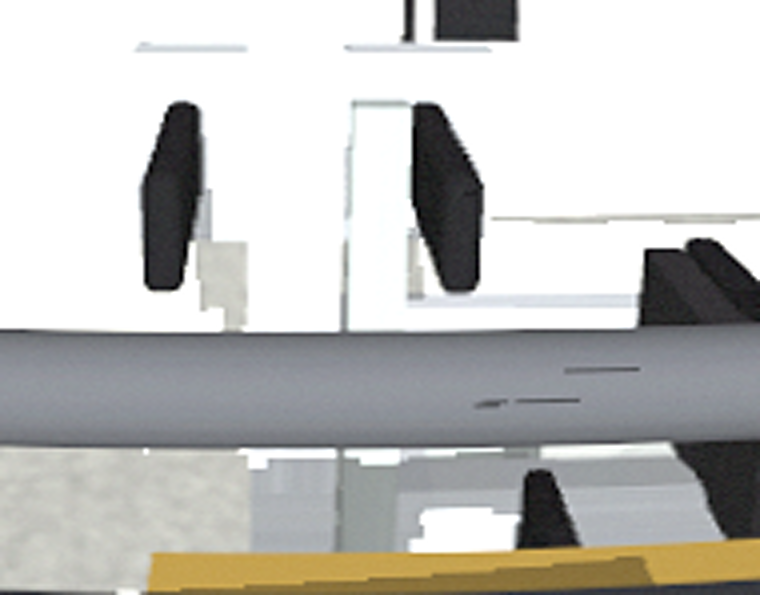

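servo_tool([
  {"travel": [0,0,0.014],"angular": [0,0,0]},
  {"travel": [0,0,0.014],"angular": [0,0,0]},
  {"travel": [0,0,0.014],"angular": [0,0,0]},
  {"travel": [0.001,0,0.014],"angular": [0,0,0]},
  {"travel": [0,0,0.012],"angular": [0,0,0]},
])

```text
time: 2.7
position: [0.4753, 0.0868, 0.1657]
tool_rot: [-2.285, -2.154, 0.002]
ft_force: [0.5, -0.3, -0.5]
grip_width: 0.999
```

servo_tool([
  {"travel": [0,0,0]},
  {"travel": [0,0,0]},
  {"travel": [0,0,0]},
  {"travel": [0,0,0]},
  {"travel": [0,0,0]},
], claw=0.03, squeeze=20)

```text
$.series[0]: bad value
```

servo_tool([
  {"travel": [0,0,0]},
  {"travel": [0,0,0]},
  {"travel": [0,0,0]},
  {"travel": [0,0,0]},
])

```text
$.series[0]: bad value
```

Run:
```python
from plan import *
show()
im=ctrl.get_image('wrist');cv2.imwrite('pics/w2.png',im[:,:,::-1])
im=ctrl.get_image('scene');cv2.imwrite('pics/s2.png',cv2.resize(im[120:300,240:480,::-1],None,fx=3.3,fy=3.3))
```

```text
t 2.7 p [0.4753 0.0868 0.1657] jaw -0.0592 z [-0.002  0.    -1.   ] F [ 0.5 -0.3 -0.5] w 86.9 q [ 0.56  0.06 -0.81  1.92  0.04  1.19 -0.32]
```

View pics/w2.png

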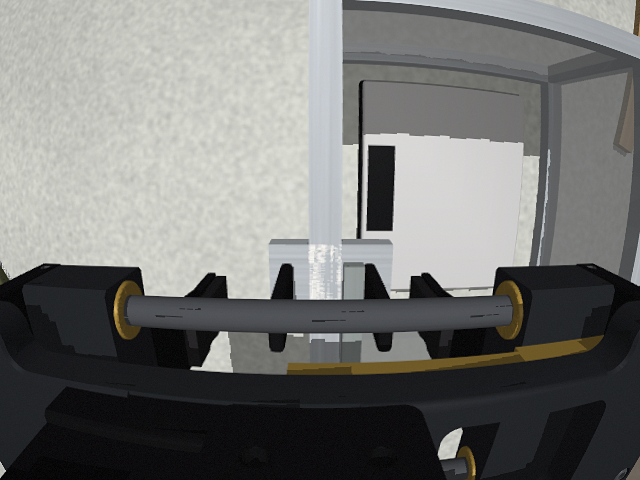

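View pics/s2.png

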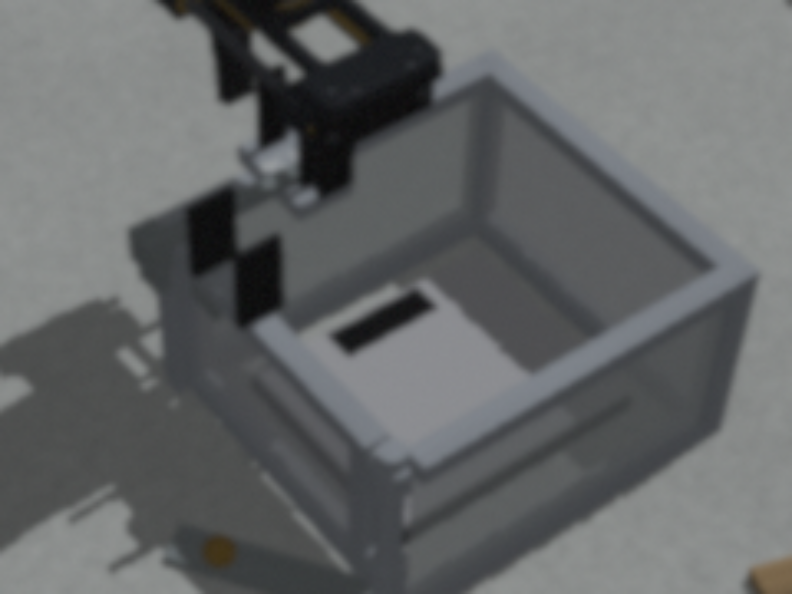

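The wrist view shows both safety plates (x 282 and 378) between the open fingers (x 215 and 425), so the fingers straddle the catch. Both squeeze calls were refused because "angular" was left out, so I'm resending them with it.

servo_tool([
  {"travel": [0,0,0],"angular": [0,0,0]},
  {"travel": [0,0,0],"angular": [0,0,0]},
  {"travel": [0,0,0],"angular": [0,0,0]},
  {"travel": [0,0,0],"angular": [0,0,0]},
  {"travel": [0,0,0],"angular": [0,0,0]},
], claw=0.03, squeeze=20)

```text
time: 3.3
position: [0.4761, 0.0875, 0.1679]
tool_rot: [2.284, 2.156, 0.001]
ft_force: [4.8, -1.6, -3.4]
grip_width: 0.631
```

servo_tool([
  {"travel": [0,0,0],"angular": [0,0,0]},
  {"travel": [0,0,0],"angular": [0,0,0]},
  {"travel": [0,0,0],"angular": [0,0,0]},
])

```text
time: 3.6
position: [0.4745, 0.0875, 0.1677]
tool_rot: [-2.284, -2.155, 0.004]
ft_force: [-5.1, -1.0, 4.4]
grip_width: 0.409
```

Run:
```python
from plan import *
show()
```

```text
t 3.6 p [0.4745 0.0875 0.1677] jaw -0.058 z [-0.003 -0.001 -1.   ] F [-5.1 -1.   4.4] w 35.6 q [ 0.56  0.05 -0.81  1.91  0.04  1.19 -0.32]
```

Squeezed to 35.6 mm, so the safety catch is fully in. Next I release, lift and check.

servo_tool([
  {"travel": [0,0,0],"angular": [0,0,0]},
  {"travel": [0,0,0],"angular": [0,0,0]},
  {"travel": [0,0,0],"angular": [0,0,0]},
  {"travel": [0,0,0],"angular": [0,0,0]},
  {"travel": [0,0,0],"angular": [0,0,0]},
], claw=0.087)

```text
time: 4.1
position: [0.4758, 0.0875, 0.1675]
tool_rot: [2.285, 2.156, -0.0]
ft_force: [-1.1, 0.1, 0.4]
grip_width: 0.777
```

servo_tool([
  {"travel": [0,0,-0.014],"angular": [0,0,0]},
  {"travel": [0,0,-0.014],"angular": [0,0,0]},
  {"travel": [0,0,-0.014],"angular": [0,0,0]},
  {"travel": [0,0,-0.014],"angular": [0,0,0]},
  {"travel": [0,0,-0.012],"angular": [0,0,0]},
])

```text
time: 4.6
position: [0.4762, 0.0876, 0.2374]
tool_rot: [2.284, 2.155, 0.002]
ft_force: [0.6, -0.1, 0.9]
grip_width: 0.994
```

Run:
```python
from plan import *
s,R=show();p=s['position']
rows(p,R,lin([*p,-.058],[.5474,-.0021,.235,-.058],3)+lin([.5474,-.0021,.235,-.058],[.5474,-.0021,.167,-.058],5))
im=ctrl.get_image('wrist');cv2.imwrite('pics/w3.png',im[:,:,::-1])
```

```text
t 4.6 p [0.4762 0.0876 0.2374] jaw -0.058 z [ 0.002 -0.    -1.   ] F [ 0.6 -0.1  0.9] w 86.5 q [ 0.58 -0.01 -0.8   1.82 -0.01  1.33 -0.28]
{"travel": [-0.0285, 0.0254, 0.0009], "angular": [0.002, 0.0, -0.0]}
{"travel": [-0.0284, 0.0255, 0.0008], "angular": [-0.0, 0.0, -0.0]}
{"travel": [-0.0285, 0.0254, 0.0008], "angular": [-0.0, 0.0, -0.0]}
{"travel": [0.0, -0.0, 0.0136], "angular": [-0.0, 0.0, -0.0]}
{"travel": [0.0, -0.0, 0.0136], "angular": [-0.0, 0.0, -0.0]}
{"travel": [0.0, -0.0, 0.0136], "angular": [-0.0, 0.0, -0.0]}
{"travel": [0.0, -0.0, 0.0136], "angular": [-0.0, 0.0, -0.0]}
{"travel": [0.0, 0.0, 0.0136], "angular": [-0.0, 0.0, -0.0]}
```

View pics/w3.png

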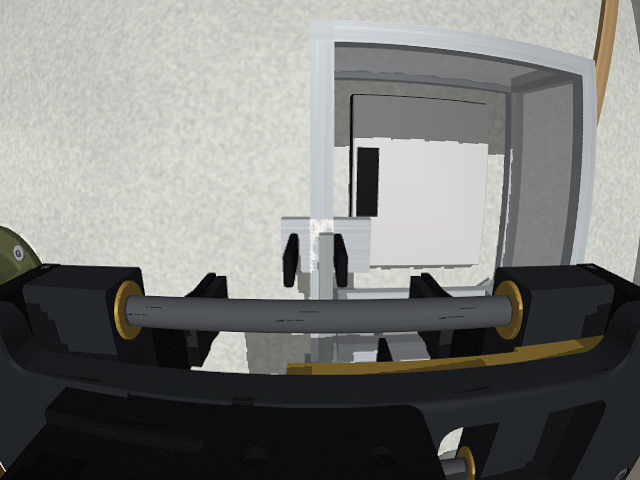

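The sliding plate moved from x 365 to 341 and stayed there, so the safety catch is in. Next is the handle.

servo_tool([
  {"travel": [-0.029,0.025,0],"angular": [0.002,0,0]},
  {"travel": [-0.028,0.025,0],"angular": [0,0,0]},
  {"travel": [-0.028,0.025,0.001],"angular": [0,0,0]},
  {"travel": [0,0,0],"angular": [0,0,0]},
])

```text
time: 5.05
position: [0.5477, -0.0079, 0.2335]
tool_rot: [-2.293, -2.146, 0.003]
ft_force: [0.2, -0.5, 0.3]
grip_width: 1.001
```

Run:
```python
from plan import *
s,R=show();p=s['position']
rows(p,R,lin([*p,-.058],[.5474,-.0021,.167,-.058],5))
im=ctrl.get_image('wrist');cv2.imwrite('pics/w4.png',im[:,:,::-1])
im=ctrl.get_image('scene');cv2.imwrite('pics/s4.png',cv2.resize(im[120:300,240:480,::-1],None,fx=3.3,fy=3.3))
```

```text
t 5.05 p [ 0.5477 -0.0079  0.2335] jaw -0.0662 z [-0.002 -0.001 -1.   ] F [ 0.2 -0.5  0.3] w 87.1 q [ 0.63  0.16 -0.73  1.68  0.11  1.34 -0.19]
{"travel": [0.0012, -0.0001, 0.0133], "angular": [-0.002, 0.001, -0.008]}
{"travel": [0.0011, -0.0001, 0.0133], "angular": [-0.0, -0.0, -0.0]}
{"travel": [0.0012, -0.0001, 0.0133], "angular": [-0.0, -0.0, -0.0]}
{"travel": [0.0011, -0.0002, 0.0133], "angular": [-0.0, -0.0, -0.0]}
{"travel": [0.0012, -0.0001, 0.0133], "angular": [-0.0, -0.0, -0.0]}
```

View pics/w4.png

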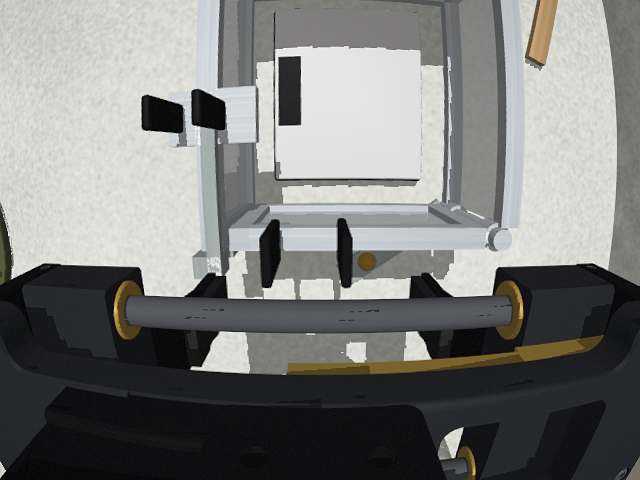

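View pics/s4.png

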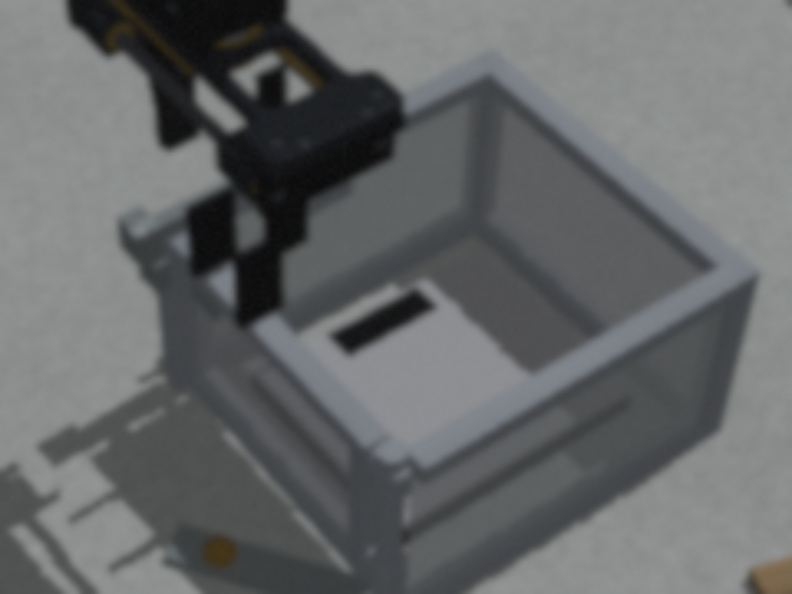

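Handle plates show at x 268 and 345, between fingers at 215 and 425. The nose now stands out past the post, clear of the gate. Descending.

servo_tool([
  {"travel": [0.002,0,0.01],"angular": [-0.002,0.001,-0.008]},
  {"travel": [0.002,0,0.014],"angular": [0,0,0]},
  {"travel": [0.001,0,0.014],"angular": [0,0,0]},
  {"travel": [0.001,0,0.014],"angular": [0,0,0]},
  {"travel": [0,-0.001,0.014],"angular": [0,0,0]},
])

```text
time: 5.65
position: [0.5445, 0.0048, 0.1668]
tool_rot: [-2.275, -2.165, -0.0]
ft_force: [-0.1, -0.2, -0.2]
grip_width: 1.0
```

servo_tool([
  {"travel": [0,0,0],"angular": [0,0,0]},
  {"travel": [0,0,0],"angular": [0,0,0]},
  {"travel": [0,0,0],"angular": [0,0,0]},
  {"travel": [0,0,0],"angular": [0,0,0]},
  {"travel": [0,0,0],"angular": [0,0,0]},
], claw=0.03, squeeze=40)

```text
time: 6.15
position: [0.5448, 0.0044, 0.1689]
tool_rot: [-2.276, -2.164, -0.0]
ft_force: [-4.5, 0.0, 3.5]
grip_width: 0.633
```

servo_tool([
  {"travel": [0,0,0],"angular": [0,0,0]},
  {"travel": [0,0,0],"angular": [0,0,0]},
  {"travel": [0,0,0],"angular": [0,0,0]},
])

```text
time: 6.45
position: [0.5487, 0.0037, 0.1686]
tool_rot: [2.273, 2.161, 0.011]
ft_force: [13.8, -0.9, -7.7]
grip_width: 0.405
```

Run:
```python
from plan import *
show()
```

```text
t 6.45 p [0.5487 0.0037 0.1686] jaw -0.0508 z [ 0.009  0.001 -1.   ] F [13.8 -0.9 -7.7] w 35.2 q [ 0.61  0.21 -0.73  1.78  0.15  1.2  -0.22]
```

Fully squeezed at 35.2 mm. Planning the arc about the hinge from here.

```bash
cat > arc.py <<'E'
from plan import *
H=np.array([.680,-.0095]);r0=np.array([.5487,.0037])-H
def arcwps(a,b,n):
    out=[]
    for t in np.linspace(a,b,n+1)[1:]:
        c,s=np.cos(t),np.sin(t);q=H+np.array([[c,-s],[s,c]])@r0
        out.append([q[0],q[1],.168,-.055+t])
    return out
E
python3 - <<'E'
from arc import *
p=np.array([.5446,.0045,.168]);R=down(-.0505)
for a,b in [(0,.3),(.3,.65),(.65,1.0),(1.0,1.34)]:
    print();p,R=rows(p,R,arcwps(a,b,5))
E
```

```text
{"travel": [-0.0085, 0.004, 0.0], "angular": [0.0, 0.0, -0.056]}
{"travel": [-0.0079, -0.0001, 0.0], "angular": [0.0, 0.0, -0.059]}
{"travel": [-0.0079, -0.0002, 0.0], "angular": [0.0, 0.0, -0.061]}
{"travel": [-0.008, -0.0001, 0.0], "angular": [0.0, 0.0, -0.06]}
{"travel": [-0.0079, -0.0001, 0.0], "angular": [0.0, 0.0, -0.06]}

{"travel": [-0.0092, -0.0001, 0.0], "angular": [0.0, 0.0, -0.07]}
{"travel": [-0.0092, -0.0001, 0.0], "angular": [0.0, 0.0, -0.07]}
{"travel": [-0.0093, -0.0001, 0.0], "angular": [0.0, 0.0, -0.07]}
{"travel": [-0.0092, -0.0001, 0.0], "angular": [0.0, 0.0, -0.07]}
{"travel": [-0.0092, -0.0001, 0.0], "angular": [0.0, 0.0, -0.07]}

{"travel": [-0.0093, -0.0001, 0.0], "angular": [0.0, 0.0, -0.07]}
{"travel": [-0.0092, -0.0001, 0.0], "angular": [0.0, 0.0, -0.07]}
{"travel": [-0.0092, -0.0001, 0.0], "angular": [0.0, 0.0, -0.07]}
{"travel": [-0.0093, -0.0001, 0.0], "angular": [0.0, 0.0, -0.07]}
{"travel": [-0.0092, -0.0001, 0.0], "angular": [0.0, 0.0, -0.07]}

{"travel": [-0.009, -0.0001, 0.0], "angular": [0.0, 0.0, -0.068]}
{"travel": [-0.009, -0.0001, 0.0], "angular": [0.0, 0.0, -0.068]}
{"travel": [-0.0089, -0.0001, 0.0], "angular": [0.0, 0.0, -0.068]}
{"travel": [-0.009, -0.0001, 0.0], "angular": [0.0, 0.0, -0.068]}
{"travel": [-0.009, -0.0001, 0.0], "angular": [0.0, 0.0, -0.068]}
```

servo_tool([
  {"travel": [0,0.004,0],"angular": [0,0,0]},
  {"travel": [-0.008,0,0],"angular": [0,0,-0.056]},
  {"travel": [-0.008,0,0],"angular": [0,0,-0.06]},
  {"travel": [-0.008,0,0],"angular": [0,0,-0.06]},
])

```text
time: 6.85
position: [0.5489, -0.0199, 0.1688]
tool_rot: [-2.074, -2.358, -0.0]
ft_force: [-1.6, 0.9, 2.5]
grip_width: 0.404
```

Run:
```python
from arc import *
s,R=show();d=s['position'][:2]-H;print(np.hypot(*d),np.hypot(*r0),'theta',np.arctan2(d[1],d[0])-np.arctan2(r0[1],r0[0]), 'F tool',R.inv().apply(s['ft_force']).round(1))
```

```text
t 6.85 p [ 0.5489 -0.0199  0.1688] jaw 0.1284 z [-0.001  0.001 -1.   ] F [-1.6  0.9  2.5] w 35.1 q [ 0.65  0.22 -0.74  1.77  0.16  1.22 -0.01]
0.13154547240027795 0.13196185054780046 theta -6.103679634070865 F tool [ 1.1 -1.5 -2.5]
```

The gate is following the planned arc: theta 0.18, radius 131.5 mm, low forces.

servo_tool([
  {"travel": [-0.0093,0,0],"angular": [0,0,-0.07]},
  {"travel": [-0.0093,0,0],"angular": [0,0,-0.07]},
  {"travel": [-0.0093,0,0],"angular": [0,0,-0.07]},
  {"travel": [-0.0093,0,0],"angular": [0,0,-0.07]},
  {"travel": [-0.0093,0,0],"angular": [0,0,-0.07]},
])

```text
time: 7.35
position: [0.559, -0.0606, 0.1687]
tool_rot: [-1.627, -2.677, -0.005]
ft_force: [-13.2, 16.2, 12.0]
grip_width: 0.411
```

```bash
cat > chk.py <<'E'
from arc import *
s,R=show();d=s['position'][:2]-H;y=R.as_matrix()[:,1]
print('r',np.hypot(*d),'theta',(np.arctan2(d[1],d[0])-np.arctan2(r0[1],r0[0]))%(2*np.pi),'jawth',np.arctan2(y[1],y[0])+.055,'F tool',R.inv().apply(s['ft_force']).round(1))
E
python3 chk.py
```

```text
t 7.35 p [ 0.559  -0.0606  0.1687] jaw 0.4788 z [-0.006  0.007 -1.   ] F [-13.2  16.2  12. ] w 35.8 q [ 0.73  0.26 -0.76  1.73  0.18  1.23  0.4 ]
r 0.13130623349061146 theta 0.4996192447669996 jawth 0.5337543074168402 F tool [ 20.6  -4.3 -11.8]
```

servo_tool([
  {"travel": [0,0,0],"angular": [0,0,0]},
])

```text
time: 7.45
position: [0.5598, -0.0622, 0.1688]
tool_rot: [-1.632, -2.677, -0.003]
ft_force: [-7.3, 4.1, 7.0]
grip_width: 0.407
```

```bash
python3 chk.py
```

```text
t 7.45 p [ 0.5598 -0.0622  0.1688] jaw 0.4759 z [-0.005  0.005 -1.   ] F [-7.3  4.1  7. ] w 35.4 q [ 0.73  0.26 -0.76  1.73  0.18  1.23  0.4 ]
r 0.1312968387604009 theta 0.5134369270681001 jawth 0.5309084891656941 F tool [ 7.1 -4.6 -7. ]
```

servo_tool([
  {"travel": [-0.009,-0.001,0],"angular": [0,0,-0.068]},
  {"travel": [-0.009,0,0],"angular": [0,0,-0.068]},
  {"travel": [-0.009,0,0],"angular": [0,0,-0.068]},
  {"travel": [-0.009,0,0],"angular": [0,0,-0.068]},
  {"travel": [0,0,0],"angular": [0,0,0]},
], squeeze=50)

```text
time: 7.95
position: [0.5803, -0.095, 0.1688]
tool_rot: [-1.256, -2.879, -0.002]
ft_force: [-1.5, 2.4, 5.0]
grip_width: 0.404
```

```bash
python3 chk.py
```

```text
t 7.95 p [ 0.5803 -0.095   0.1688] jaw 0.7482 z [-0.     0.002 -1.   ] F [-1.5  2.4  5. ] w 35.1 q [ 0.77  0.32 -0.77  1.67  0.23  1.24  0.69]
r 0.1313106316931936 theta 0.8091845539775875 jawth 0.8032133073060278 F tool [ 2.8  0.6 -5. ]
```

servo_tool([
  {"travel": [-0.0088,0,0],"angular": [0,0,-0.067]},
  {"travel": [-0.0088,0,0],"angular": [0,0,-0.067]},
  {"travel": [-0.0088,0,0],"angular": [0,0,-0.067]},
  {"travel": [-0.0088,0,0],"angular": [0,0,-0.067]},
  {"travel": [0,0,0],"angular": [0,0,0]},
])

```text
time: 8.45
position: [0.6065, -0.1184, 0.1687]
tool_rot: [-0.862, -3.02, -0.001]
ft_force: [-2.3, 1.0, 6.1]
grip_width: 0.403
```

```bash
python3 chk.py
```

```text
t 8.45 p [ 0.6065 -0.1184  0.1687] jaw 1.0148 z [-0.001  0.001 -1.   ] F [-2.3  1.   6.1] w 35.0 q [ 0.78  0.4  -0.79  1.6   0.29  1.27  0.95]
r 0.13135096323081075 theta 1.0770176567714485 jawth 1.0698041808931096 F tool [ 2.4 -0.4 -6.1]
```

servo_tool([
  {"travel": [-0.0087,0,0],"angular": [0,0,-0.067]},
  {"travel": [-0.0087,0,0],"angular": [0,0,-0.067]},
  {"travel": [-0.0087,0,0],"angular": [0,0,-0.067]},
  {"travel": [-0.0087,0,0],"angular": [0,0,-0.067]},
  {"travel": [0,0,0],"angular": [0,0,0]},
])

```text
time: 8.95
position: [0.6378, -0.134, 0.1688]
tool_rot: [-0.453, -3.109, 0.0]
ft_force: [-2.4, -0.8, 5.3]
grip_width: 0.403
```

```bash
python3 chk.py
python3 - <<'E'
from plan import *
for n in ['scene','top','wrist']:
    im=ctrl.get_image(n);cv2.imwrite(f'pics/{n}5.png',im[:,:,::-1])
E
```

```text
t 8.95 p [ 0.6378 -0.134   0.1688] jaw 1.2815 z [-0. -0. -1.] F [-2.4 -0.8  5.3] w 35.0 q [ 0.78  0.48 -0.82  1.51  0.36  1.31  1.2 ]
r 0.13151228742249463 theta 1.343984242857978 jawth 1.3365201105841744 F tool [ 2.1 -1.5 -5.3]
```

View pics/scene5.png

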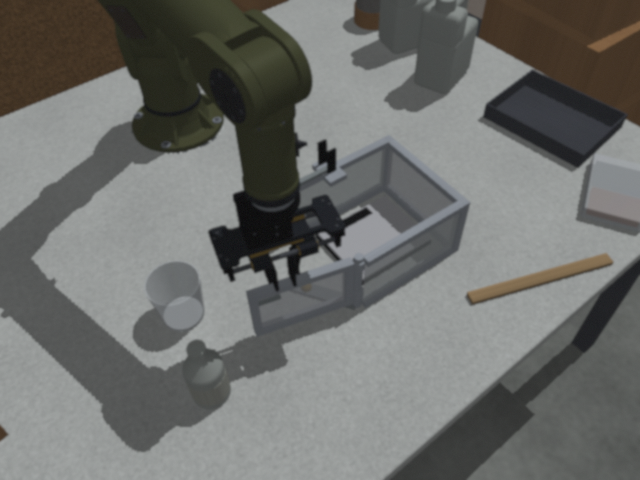

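View pics/top5.png

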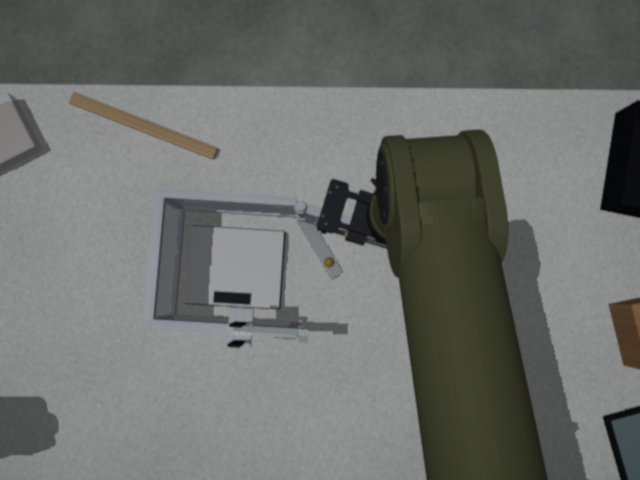

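View pics/wrist5.png

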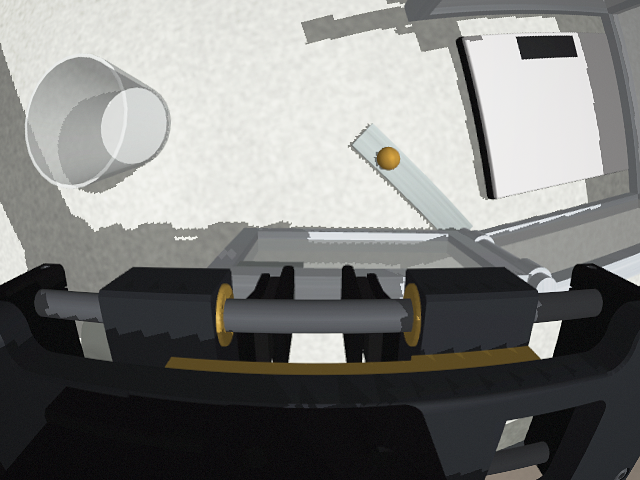

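The gate stands open at about 1.34 rad in the scene view, from (255,315) to the hinge at (355,290). The wrist view shows the plates pinched at (285,285) and (350,285). The tub and bottle haven't moved in the scene view. I'll let it settle, then hand in.

servo_tool([
  {"travel": [0,0,0],"angular": [0,0,0]},
  {"travel": [0,0,0],"angular": [0,0,0]},
  {"travel": [0,0,0],"angular": [0,0,0]},
])

```text
time: 9.4
position: [0.6375, -0.1339, 0.1688]
tool_rot: [0.452, 3.108, -0.0]
ft_force: [-1.2, -1.5, 4.9]
grip_width: 0.408
```

```bash
python3 chk.py; python3 -c "
from bench import ctrl
print(ctrl.close_job())"
```

```text
t 9.4 p [ 0.6375 -0.1339  0.1688] jaw 1.2822 z [ 0. -0. -1.] F [-1.2 -1.5  4.9] w 35.5 q [ 0.78  0.48 -0.82  1.51  0.36  1.31  1.2 ]
r 0.1314898234893563 theta 1.3417600253808466 jawth 1.337230145304704 F tool [ 0.7 -1.8 -4.9]
the job is handed in; nothing more can be done
None
```

The gate is open and held at about 1.34 rad (77°), short of its 1.4 rad stop. I handed the job in at 9.4 s with the gripper still holding it.

- **Order:** I squeezed the safety catch first, down to 35.6 mm. After I let go, the wrist picture showed it had stayed squeezed. I then squeezed the handle catch to about 35 mm, swung the gate past its detent and kept the squeeze on.
- **Last checks:** The handle catch was still fully squeezed (35.5 mm), with a light wrist force of about 5 N. The gate angle worked out from the tool's position (1.342 rad) and from its heading (1.337 rad) agreed. In the final pictures the tub and bottle stood where they started.
- **What went wrong or disagreed:**
  - My first two squeeze calls were refused for a missing field; nothing moved, and I sent them again.
  - Before squeezing, the wrist picture put the safety plates about 46 mm apart instead of 50 mm. They still closed fully.
  - Sideways force at the handle briefly reached about 20 N at the detent, above the 8 N expected, then fell back to 7 N.

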